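# Let the car down off the pit lift and square it up on the set-up board

## Robot

A 6-joint arm with a two-finger parallel gripper is mounted at the origin on the work surface. World frame = base frame: x ahead of the robot, y to its left, z up, the work surface at z = 0. Lengths are in m, angles in rad, forces in N, time in s.
With the tool pointing down it reaches from about 0.275 to 0.975 m from the base axis. Payload 8.4 kg.
Tool frame: the origin (TCP) lies between the finger pads; the fingertips stand 8 mm ahead of it and the grasp point (between the pads) lies 11 mm behind it; z points along the fingers, y is the line along which they close (so a half turn about z gives the same grasp; the last joint's range is limited). The gripper opens to 92 mm and grips with 3 to 60 N. Pads are 20 mm wide; open, the fingers measure 128 mm over their backs; the gripper's body (75 mm by 189 mm) begins 69 mm behind the grasp point.
Start: joints at [1.219, 0.353, 1.633, -0, 1.155, -0.002], TCP at [0.214, 0.587, 0.223] pointing down, gripper open.
Joint ranges: [-2.63, 2.63], [-0.92, 2.1], [0.06, 2.66], [-1.3, 4.44], [0, 2.69], [-3.02, 3.02]. Speed limits (rad/s): [2.22, 2.22, 2.79, 3.14, 3.14, 3.14].

## Interface

Orientations are given as a unit quaternion [w, x, y, z].
In Python, from bench import ctrl gives the robot as it stands.
- The arm moves only by the tool drive_tool, never from a script. Its argument "deltas" is text: rows parted by semicolons, each of 5 numbers parted by spaces: the shift along the tool's x, y, z in m, then the turn about the tool's z in degrees, then the closure in counts, from 0 (fully open) to 255 (shut). A call has 1 to 5 rows; each row is the pose to reach, as a shift and turn from the pose commanded when the call began, along the tool's axes at that moment; what a row does not reach only later rows make up. A row lasts 1/8 s, in which the tool goes at most 62.5 mm and 10.7 degrees, less where a joint would pass 70% of its speed; a pose out of reach is approached as far as the arm can. A call with a gripper value outside its range is refused whole. The fingers move at their own pace and stop on an object; "newtons" is the grip in N (left out, the last holds). Time passes only in rows, so rows that repeat a pose let the fingers close. It gives the time, the measured TCP pose, the force, the opening and the grip force at its end, in the units of the state.
- ctrl.observe(): the state, without advancing time (a new reading comes with each control period).
- ctrl.snapshot(name): name is "scene" or "top"; returns a dict with "pixels" (384x512x3 uint8, red, green, blue), "range_z" (384x512 float32, m along the optical axis (not along the pixel's ray), 0 where there is no reading), "fx", "fy", "cx", "cy" (pixels), "R" (3x3) and "t" (3): a world point X has camera coordinates R X + t. Camera axes: x right, y down, z forward; pixel columns grow to the right and rows downward; lengths in m; the calibration is good to about 2 mm. A picture is of the moment at which its call begins.
- ctrl.finish_job(): hands the job in; it is judged then, once.
The state is a dict: "time": time; "joint_positions": joint angles; "joint_vel": joint speeds; "joint_torque": joint torques, N m; "position": TCP position; "eef_rot": TCP orientation; "wrist_force": force on the tool from outside, world axes, zero at the start; "ft_torque": the same for the moment, N m; "opening": opening from 0.0 (shut) to 1.0 (fully open); "grasp_force": force on a finger pad.
Only numpy, scipy, OpenCV 4.12 (cv2) and the standard library are available. Lean on these libraries where they do the work, as an engineer would, in place of code of your own. Each camera call takes 0.05 s, during which the arm holds its last target. There are 200 camera calls.

## Task

The track car is up on the pit lift and is wanted on the set-up board below it: throw the pawl lever over, take the weight on the crank so that the pawl springs out of the ratchet, and let the crank turn back slowly, never letting it run, until the forks are right down and the car stands on its tyres on the board. Then push the car home against the board's stops, its two right-hand tyres touching the side stops by the post and both front tyres touching the front stop, and let go. Do not disturb the other things on the table.

Things in the scene. Friction and masses are not known exactly. Their poses are not given: they have to be found in the camera images.
- lift: Pit lift and set-up board, one unit fixed to the table: steel post 200 mm tall, grey gear housing near its top (x +-37, y -32 to 26, z 117 to 195 mm), low board beside it. Origin on the table under the post; z up, x along the board to the front stop, y from the post to the board and car; the crank is on the -y side. The board's 2 grey plates, tops at z 30: x 52 to 165 and -165 to -52, y 63 to 295.
- side_stop (a point): Middle of the line of the two side stops, at the plate's top: bars along x that stand 28 mm above the plates between post and car, their faces (towards the car, +y) in the plane y = 75 mm of the lift. The right-hand tyres belong against them: then the car's centre is at y = 160 mm. The forks drop into the 104 mm gap between the plates. Axes as the lift's.
- front_stop (a point): On the front stop's face, at the plate's top: a bar along y, 28 mm above the plate, its face (towards the car, -x) at x = 140.5 mm of the lift. Both front tyres belong against it: then the car's centre is at x = 20 mm. Axes as the lift's.
- pawl_knob (a point): Centre of the 18 mm black ball on the pawl lever, 55 mm from pawl_pin. The lever starts leaning 0.45 rad from upright towards the lift's +x (holding); thrown over it leans 0.45 rad towards -x, so the ball travels 48 mm along the lift's x in an upright plane, at 250 to 256 mm above the table.
- pawl_pin (a point): Pin on which pawl lever and pawl turn; it lies along the lift's y axis, at x = -40, y = -52, z = 201 mm of the lift. Axes as the lift's.
- pawl_lever (a joint): Angle of the pawl lever: 0 holding (start), 0.9 rad thrown right over. Needs about 2 N at the ball and stays where it is put. The pawl is sprung to the lever: with the lever over, the loaded tooth still holds the pawl in until the crank is turned 0.1 to 0.3 rad in the raising direction; then it springs out and stays out, and the crank alone carries the load.
- pawl_tip (a point): Tip of the steel pawl: 29 mm from point shaft while it is in the teeth, about 53 mm when it has sprung out.
- shaft (a point): Centre of the ratchet wheel (16 teeth, 64 mm across) on the crank shaft, at x = 0, y = -39, z = 155 mm of the lift. Axes as the lift's.
- crank_axis (a point): Point on the crank shaft's line level with the middle of the hand grip, at x = 0, y = -135, z = 155 mm of the lift. The shaft lies along y. Axes as the lift's.
- crank_grip (a point): Centre of the crank's black hand grip: a cylinder 24 mm in diameter, 100 mm long, along the lift's y axis, inner end 7 mm from the crank arm. It spins freely on its pin, so the hand need not turn with it. It goes round crank_axis in the lift's x-z plane at 70 mm radius, and starts roughly on the -x side, from 0.5 rad above to 1.2 rad below level.
- crank (a joint): Turn of the crank shaft: 0 at the start, grows as the load goes down, 6.25 rad when right down; can be raised to -0.66. Seen looking along the lift's +y (x to the right, z up) letting down is anti-clockwise, raising clockwise. Forks move 12 mm per rad. The load pulls about 3 N at the grip; with the pawl out and the grip let go the crank runs away at once.
- forks (a joint): How far the forks have gone down, m: 0 at the start, 0.075 right down on their bottom stop. The car's tyres reach the board at 0.061; below that the forks hang free under it. They can be raised to -0.008. The toothed rack that carries them comes out of the top of the housing, 18 mm wide, at x = 0, y = 13 mm of the lift, its top 248 mm above the table at the start.
- car_center (a point): Centre of the track car at axle height, 23 mm above its tyres' underside. 1:12 scale, no shell, about 0.8 kg, nothing higher than 77 mm above the tyres' underside. x forward, y left; starts nearly parallel to the lift, 12 to 32 mm short of its place in x and 10 to 30 mm out in y. Tyres 46 mm in diameter, axles at x +-97.5, outer faces at y +-85 mm; they roll stiffly. Sliding it sideways takes 2 to 5 N.
- car_left (a point): Middle of the left side of the car's battery tray, a flat upright face 100 mm long between the left wheels (clear gap 149 mm), 10 to 32 mm above the tyres' underside; 43 mm left of the car's centre (the thin chassis plate under it stands out 2 mm more). A good face to push. Axes as the car's.
- car_rear (a point): Middle of the rear bumper's flat rear face, 100 mm wide, 8 to 30 mm above the tyres' underside, 126 mm behind the car's centre. A good face to push. Axes as the car's.
- driver: Loose black-handled hex driver, 190 mm long, lying on the table beyond the board's left edge; leave alone. Origin under its middle.
- spare_wheel: Loose spare wheel, 46 mm in diameter, 34 mm high, lying flat on the table on the crank side nearer the robot; leave alone. Origin under its centre.
- gauge: Loose aluminium ride-height gauge, 60 x 30 x 20 mm, on the table on the crank side further from the robot; leave alone. Origin under its centre.
- battery: Loose battery pack, 93 x 47 x 25 mm, on the table at the left; leave alone. Origin under its centre.
- cup: Loose paper cup, 80 mm across, 95 mm high, at the left; leave alone. Origin under its centre.
- water: Loose water bottle, 64 mm across, 220 mm high, at the far left; leave alone. Origin under its centre.
- phone: Loose telephone, 75 x 155 x 9 mm, lying at the right; leave alone. Origin under its centre.
- screw_tray: Loose screw tray, 110 x 80 x 25 mm, at the right; leave alone. Origin under its centre.
- car: The car itself, origin under its centre at the tyres' underside; see car_center.

How it is judged:
By the outcome, as a careful person would: the job done as asked, in the order asked, and still so for the second after the job is handed in, with the robot touching nothing.
It also fails if it takes over 72 s, if anything falls off the work surface, if the arm or the gripper's body presses on something with over 40 N, if the wrist force passes 120 N, or if a joint passes its speed limit or range.

## Working session

There is one attempt and no reset: what is moved stays moved. The work goes in short steps, Python scripts to look and compute and a tool call to move; the robot and the scene stay as the last step left them, time stands still between calls to the robot, and variables do not carry over. Pictures are saved under pics/ and viewed, at most 10 in all, crops included, and the job is handed in when it is done.

Besides the shell and the picture viewer there is one more tool, called after ">>>" as name(argument=value, ...), one argument or row to a line, values as JSON. drive_tool: Moves the arm, as the interface text tells. Its arguments: {"type":"object","properties":{"deltas":{"type":"string"},"newtons":{"type":"number"}},"required":["deltas"]}

```bash
mkdir -p pics; cat > h.py <<'E'
import numpy as np, cv2
from bench import ctrl
def snap(n,save=None):
    s=ctrl.snapshot(n)
    if save: cv2.imwrite('pics/'+save,cv2.cvtColor(s['pixels'],cv2.COLOR_RGB2BGR))
    return s
def world(s):
    z=s['range_z'];v,u=np.mgrid[:384,:512]
    c=np.stack([(u-s['cx'])/s['fx']*z,(v-s['cy'])/s['fy']*z,z],-1)
    return (c-s['t'])@s['R']
def proj(s,X):
    c=np.asarray(s['R'])@X+s['t']; return s['fx']*c[0]/c[2]+s['cx'],s['fy']*c[1]/c[2]+s['cy']
E
python3 - <<'E'
from h import *
for n in('scene','top'):
    s=snap(n,n+'0.png'); np.savez(n+'0.npz',**s); R=np.array(s['R']);print(n,-R.T@s['t'],R.round(2).tolist(),s['fx'])
print(ctrl.observe())
E
```

```text
scene [ 1.10192814 -0.78734095  1.07394515] [[0.82, 0.58, 0.01], [0.4, -0.56, -0.73], [-0.41, 0.6, -0.69]] 419.89668513960754
top [0.35085207 0.007684   1.54296894] [[0.0, -1.0, 0.0], [-0.99, -0.0, -0.15], [0.15, -0.0, -0.99]] 429.7403968982283
{'time': 0.1, 'joint_positions': array([ 1.21859059e+00,  3.53592702e-01,  1.63408689e+00, -2.30379145e-05,
        1.15519787e+00, -2.39817700e-03]), 'joint_vel': array([-0.00049572, -0.00290603, -0.0025658 ,  0.00149345,  0.00191389,
        0.00051124]), 'joint_torque': array([ 5.25410883e-05, -5.94905305e+01, -3.34931731e+01,  6.97087264e-02,
        1.84751360e-02,  6.38655933e-05]), 'position': array([0.21404708, 0.58671999, 0.22191853]), 'eef_rot': array([-1.02933468e-04,  1.74008766e-01,  9.84743894e-01, -6.34191595e-04]), 'wrist_force': array([0.41373297, 0.03163662, 0.13173929]), 'ft_torque': array([ 0.00273152,  0.00305903, -0.02066724]), 'grasp_force': 0.0, 'opening': 0.9980348887973726}
```

View pics/scene0.png

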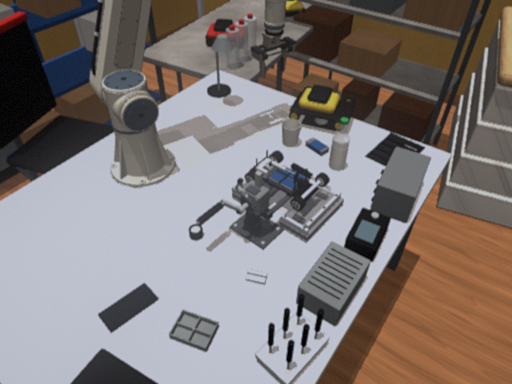

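View pics/top0.png

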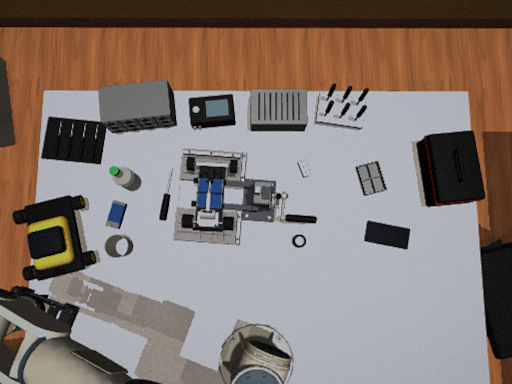

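Lift sits around top px (175–320, 150–245). Its +x is up in the top picture (away from the robot) and the crank grip is at about (300, 219). Closer crops next, with depth numbers.

```bash
python3 - <<'E'
from h import *
a=cv2.imread('pics/top0.png')[140:260,160:330];b=cv2.imread('pics/scene0.png')[140:260,180:350]
cv2.imwrite('pics/crops.png',cv2.resize(np.hstack([a,b])[:, :],None,fx=2.35,fy=4,interpolation=cv2.INTER_CUBIC) if 0 else cv2.resize(np.vstack([a,b]),None,fx=2.5*1.4*.98/1.4,fy=2.45,interpolation=cv2.INTER_CUBIC))
s=dict(np.load('top0.npz'));W=world(s)
t=dict(np.load('scene0.npz'));V=world(t)
print('bg check',W[300,400],V[330,60])
# plate / board level points
P=W[135:260,160:290].reshape(-1,3)
for lo,hi in((.024,.036),(.05,.064)):
    m=(P[:,2]>lo)&(P[:,2]<hi);q=P[m]
    r=cv2.minAreaRect((q[:,:2]*1000).astype(np.float32));print(lo,m.sum(),r)
# highest things
Q=np.vstack([W[135:260,160:330].reshape(-1,3),V[140:260,180:350].reshape(-1,3)])
for lo,hi in((.23,.27),(.185,.2),(.205,.23)):
    m=(Q[:,2]>lo)&(Q[:,2]<hi)&(abs(Q[:,1])<.3);print(lo,m.sum());q=Q[m]; print(q[::max(1,len(q)//14)].round(3).tolist())
# grip: dark & z
for n,i,X,box in(('top',s,W,(205,232,280,325)),('scene',t,V,(190,245,180,235))):
    r0,r1,c0,c1=box;px=i['pixels'][r0:r1,c0:c1].max(-1);m=(px<60)&(X[r0:r1,c0:c1,2]>.06)
    q=X[r0:r1,c0:c1][m];print(n,m.sum(),q.mean(0),np.percentile(q,[5,95],axis=0).round(3).tolist())
E
```

```text
bg check [ 0.20501676 -0.50555265 -0.00381033] [ 0.33527188 -0.6270713   0.0017536 ]
0.024 1882 ((572.396484375, 156.21640014648438), (359.1225280761719, 330.4342346191406), 85.51376342773438)
0.05 396 ((568.0682983398438, 156.87017822265625), (225.02757263183594, 318.9478454589844), 87.7552490234375)
0.23 167
[[0.569, 0.008, 0.242], [0.566, -0.008, 0.242], [0.559, -0.005, 0.251], [0.553, -0.002, 0.248], [0.545, -0.065, 0.26], [0.539, -0.068, 0.259], [0.532, -0.068, 0.262], [0.524, -0.063, 0.233], [0.561, -0.0, 0.248], [0.552, -0.009, 0.242], [0.565, -0.012, 0.246], [0.565, 0.005, 0.23], [0.559, -0.014, 0.233], [0.532, -0.072, 0.252], [0.533, -0.073, 0.246], [0.529, -0.069, 0.233]]
0.185 647
[[0.598, 0.001, 0.189], [0.587, -0.034, 0.193], [0.577, -0.03, 0.198], [0.558, -0.043, 0.196], [0.545, -0.011, 0.197], [0.535, -0.005, 0.197], [0.529, -0.037, 0.196], [0.534, 0.006, 0.192], [0.536, -0.028, 0.198], [0.546, -0.031, 0.197], [0.51, -0.07, 0.198], [0.586, -0.02, 0.198], [0.563, -0.045, 0.196], [0.573, -0.044, 0.192], [0.589, -0.05, 0.189]]
0.205 142
[[0.578, -0.021, 0.207], [0.551, -0.008, 0.221], [0.523, -0.049, 0.215], [0.517, -0.039, 0.217], [0.514, -0.042, 0.214], [0.512, -0.052, 0.209], [0.567, 0.002, 0.229], [0.566, 0.003, 0.22], [0.551, -0.013, 0.215], [0.552, -0.009, 0.209], [0.562, -0.012, 0.212], [0.565, -0.006, 0.205], [0.526, -0.07, 0.224], [0.507, -0.071, 0.206], [0.517, -0.074, 0.205]]
top 194 [ 0.47655684 -0.14255371  0.16812509] [[0.467, -0.187, 0.148], [0.488, -0.099, 0.16]]
scene 22 [ 0.48723077 -0.13343205  0.14834727] [[0.482, -0.17, 0.143], [0.491, -0.107, 0.155]]
```

View pics/crops.png

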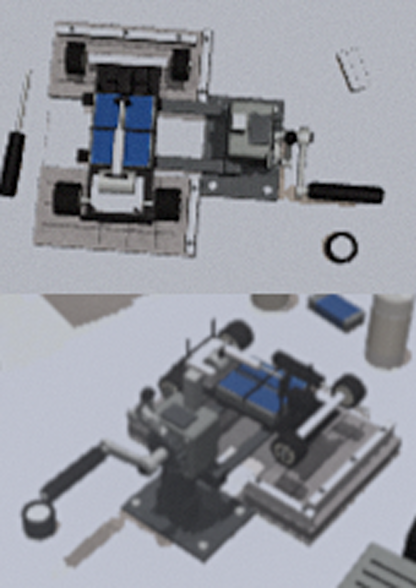

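Crops show the pawl ball at crop (290,136), the rack and housing at (230–280, 100–160), the grip at (308–384, 190–195), and side stops tilted a few degrees clockwise. Next is the lift pose fit.

```bash
cat >> h.py <<'E'
def plane(s,u,v,z):
    R=np.asarray(s['R']);C=-R.T@s['t'];d=np.stack([(u-s['cx'])/s['fx'],(v-s['cy'])/s['fy'],np.ones(np.shape(u))],-1)@R
    return C+d*((z-C[2])/d[...,2])[...,None]
E
python3 - <<'E'
from h import *
s=dict(np.load('top0.npz'));W=world(s);px=s['pixels'].astype(int)
def fit(p):
    vx,vy,x,y=cv2.fitLine(p[:,:2].astype(np.float32),cv2.DIST_HUBER,0,.001,.001).ravel();return np.degrees(np.arctan2(vy,vx)),x,y
g=(px.max(-1)<60)&(W[...,2]>.1);g[:205]=0;g[232:]=0;g[:,:283]=0;g[:,322:]=0
v,u=np.nonzero(g);zg=np.median(W[...,2][g]);p=plane(s,u,v,zg-.006);print('grip',fit(p),zg,p.min(0),p.max(0))
for nm,b in(('side+',(.60,.73,.03,.08)),('side-',(.38,.51,.03,.09)),('front',(.67,.73,.06,.3))):
    m=(W[...,2]>.05)&(W[...,2]<.066)&(W[...,0]>b[0])&(W[...,0]<b[1])&(W[...,1]>b[2])&(W[...,1]<b[3])&(px.min(-1)>120)
    q=W[m];print(nm,len(q),fit(q),q.min(0).round(3),q.max(0).round(3)) if len(q)>5 else print(nm,len(q))
m=(W[...,2]>.19)&(W[...,2]<.202)&(W[...,1]<.03)&(W[...,1]>-.06)&(W[...,0]>.51)&(W[...,0]<.61)
print('housing',m.sum(),cv2.minAreaRect((W[m][:,:2]*1000).astype(np.float32)))
m=(W[...,2]>.235)&(W[...,1]<.03)&(W[...,0]>.45)&(W[...,0]<.62)
for n,mm in(('rack',m&(W[...,1]>-.03)),('ball',m&(W[...,1]<-.04)&(W[...,1]>-.1))): print(n,mm.sum(),np.median(W[mm],0),W[mm].max(0))
E
```

```text
grip (np.float32(85.80449), np.float32(0.47837263), np.float32(-0.14443459)) 0.1544840846945236 [ 0.46650769 -0.19427674  0.14848408] [ 0.48932454 -0.09655751  0.14848408]
side+ 101 (np.float32(-2.2411504), np.float32(0.689589), np.float32(0.04539438)) [0.621 0.039 0.053] [0.723 0.079 0.065]
side- 90 (np.float32(-4.1112447), np.float32(0.46431145), np.float32(0.062082157)) [0.405 0.056 0.051] [0.509 0.07  0.066]
front 200 (np.float32(86.04937), np.float32(0.718612), np.float32(0.16289644)) [0.707 0.061 0.05 ] [0.73  0.263 0.064]
housing 322 ((553.7445678710938, -21.29345703125), (69.65801239013672, 81.25687408447266), 89.07550048828125)
rack 38 [ 0.55958424 -0.00155321  0.24660646] [0.56926577 0.00759422 0.25144577]
ball 31 [ 0.53669108 -0.06464005  0.25794658] [ 0.54536618 -0.05610507  0.26328155]
```

>>> drive_tool(
  deltas="0 0 -0.06 0 255; -0.02 -0.02 -0.12 0 255; -0.065 -0.057 -0.13 0 255; -0.11 -0.096 -0.13 0 255; -0.155 -0.135 -0.13 0 255",
  newtons=20,
)

```text
time: 0.72
position: [0.314, 0.4055, 0.3526]
eef_rot: [0.0, 0.174, 0.985, 0.0]
wrist_force: [0.8, 0.7, -0.1]
opening: 0.479
grasp_force: 0.0
```

>>> drive_tool(
  deltas="-0.045 -0.039 0 0 255; -0.09 -0.078 0 0 255; -0.135 -0.117 0 0 255; -0.18 -0.157 0 0 255; -0.225 -0.196 0 0 255",
)

```text
time: 1.35
position: [0.4582, 0.1441, 0.3525]
eef_rot: [0.0, 0.174, 0.985, 0.0]
wrist_force: [0.9, 1.1, -0.6]
opening: 0.005
grasp_force: 0.0
```

>>> drive_tool(
  deltas="-0.045 -0.039 0 10 255; -0.09 -0.078 0 20 255; -0.135 -0.117 0 30 255; -0.18 -0.157 0 40 255; -0.185 -0.160 0 50 255",
)

```text
time: 1.98
position: [0.5777, -0.0712, 0.3516]
eef_rot: [-0.0, 0.578, 0.816, -0.001]
wrist_force: [-0.3, -0.1, -0.1]
opening: 0.004
grasp_force: 0.0
```

>>> drive_tool(
  deltas="0 0 0 10 255; 0 0 0 20 255; 0 0 0 24.1 255; 0 0 0 24.1 255",
)

```text
time: 2.48
position: [0.5765, -0.0677, 0.3522]
eef_rot: [-0.0, 0.732, 0.681, -0.0]
wrist_force: [-0.0, -0.1, 0.5]
opening: 0.007
grasp_force: 0.0
```

>>> drive_tool(
  deltas="0 0 0.055 0 255; 0 0 0.105 0 255; 0 0 0.105 0 255",
)

```text
time: 2.85
position: [0.5741, -0.0674, 0.2442]
eef_rot: [-0.003, 0.732, 0.682, -0.002]
wrist_force: [0.1, 0.5, 1.0]
opening: 0.004
grasp_force: 0.0
```

>>> drive_tool(
  deltas="0 -0.015 0 0 255; 0 -0.025 0 0 255; 0 -0.035 0 0 255; 0 -0.045 0 0 255; 0 -0.055 0 0 255",
)

```text
time: 3.48
position: [0.5211, -0.0637, 0.2479]
eef_rot: [0.0, 0.732, 0.681, 0.0]
wrist_force: [1.2, -0.5, 1.1]
opening: 0.003
grasp_force: 0.9
```

```bash
python3 - <<'E'
from h import *
s=snap('scene');a=cv2.cvtColor(s['pixels'],cv2.COLOR_RGB2BGR)[130:270,170:340]
cv2.imwrite('pics/push.png',cv2.resize(a,None,fx=4,fy=4,interpolation=cv2.INTER_CUBIC))
E
```

```text
(no output)
```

View pics/push.png

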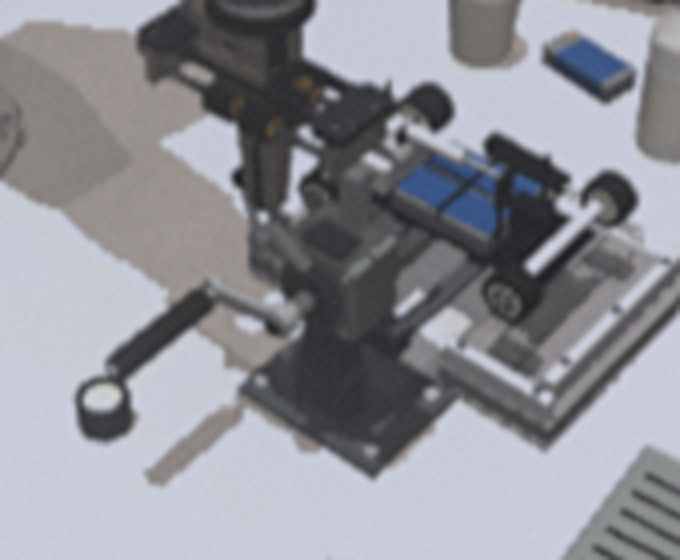

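The ball, at crop px (240,177), is being pushed ahead of the fingers. I'll keep pushing to the stop.

>>> drive_tool(
  deltas="0 -0.004 0 0 255; 0 -0.007 0 0 255; 0 -0.007 0 0 255",
)

```text
time: 3.9
position: [0.5145, -0.0632, 0.2473]
eef_rot: [-0.0, 0.732, 0.681, -0.0]
wrist_force: [0.3, -0.7, 1.3]
opening: 0.004
grasp_force: 0.1
```

>>> drive_tool(
  deltas="0 -0.003 0 0 255; 0 -0.006 0 0 255; 0 -0.006 0 0 255",
)

```text
time: 4.28
position: [0.5109, -0.063, 0.2479]
eef_rot: [0.002, 0.732, 0.681, 0.002]
wrist_force: [9.9, -0.8, -7.3]
opening: 0.003
grasp_force: 4.7
```

```bash
python3 - <<'E'
from h import *
for n in('scene','top'):
    s=snap(n);W=world(s);px=s['pixels'].max(-1)
    m=(W[...,2]>.236)&(W[...,2]<.27)&(W[...,1]>-.085)&(W[...,1]<-.045)&(W[...,0]>.46)&(W[...,0]<.56)&(px<70)
    print(n,m.sum(),W[m].min(0),np.median(W[m],0),W[m].max(0))
    X=np.array([.558,-.0145,0])+np.array([-.064*.9974-.052*.0715,.064*.0715-.052*.9974,.25]);print('expect',X,proj(s,X))
    u,v=map(int,proj(s,X));cv2.imwrite(f'pics/b_{n}.png',cv2.resize(cv2.cvtColor(s['pixels'],cv2.COLOR_RGB2BGR)[v-25:v+25,u-25:u+25],None,fx=8,fy=8,interpolation=cv2.INTER_CUBIC))
a=np.hstack([cv2.imread('pics/b_scene.png'),cv2.imread('pics/b_top.png')]);cv2.imwrite('pics/b.png',a[:, :800])
E
```

```text
scene 50 [ 0.48669038 -0.0752701   0.2370448 ] [ 0.50980867 -0.07159799  0.25585395] [ 0.52567785 -0.06114695  0.2692366 ]
expect [ 0.4904484 -0.0617888  0.25     ] (np.float64(228.9205794259081), np.float64(173.28574279385552))Traceback (most recent call last):
  File "<stdin>", line 5, in <module>
    return umr_minimum(a, axis, None, out, keepdims, initial, where)
ValueError: zero-size array to reduction operation minimum which has no identity
```

>>> drive_tool(
  deltas="0 0.015 0 0 255; 0 0.012 -0.04 0 255; -0.03 -0.005 -0.06 0 0; -0.0838 -0.0243 -0.06 0 0; -0.0838 -0.0243 -0.06 0 0",
)

```text
time: 5.0
position: [0.4774, -0.1472, 0.3079]
eef_rot: [-0.0, 0.733, 0.68, -0.001]
wrist_force: [0.9, 0.0, -0.6]
opening: 0.308
grasp_force: 0.0
```

```bash
python3 - <<'E'
from h import *
from h import ctrl
s=snap('scene','s3.png');W=world(s);px=s['pixels'].max(-1)
m=(W[...,1]<-.105)&(W[...,1]>-.185)&(W[...,0]>.44)&(W[...,0]<.53)&(W[...,2]>.1)&(W[...,2]<.19)&(px<70)
print(m.sum(),np.percentile(W[m],[2,50,98],axis=0).round(4)); print(ctrl.observe()['position'],ctrl.observe()['opening'])
a=cv2.imread('pics/s3.png')[130:250,170:330];cv2.imwrite('pics/s3c.png',cv2.resize(a,None,fx=4,fy=4,interpolation=cv2.INTER_CUBIC))
E
```

```text
131 [[ 0.4741 -0.1839  0.1437]
 [ 0.4835 -0.1478  0.152 ]
 [ 0.4903 -0.1083  0.1568]]
[ 0.47813718 -0.14582911  0.30770977] 0.3515988968908435
```

View pics/s3c.png

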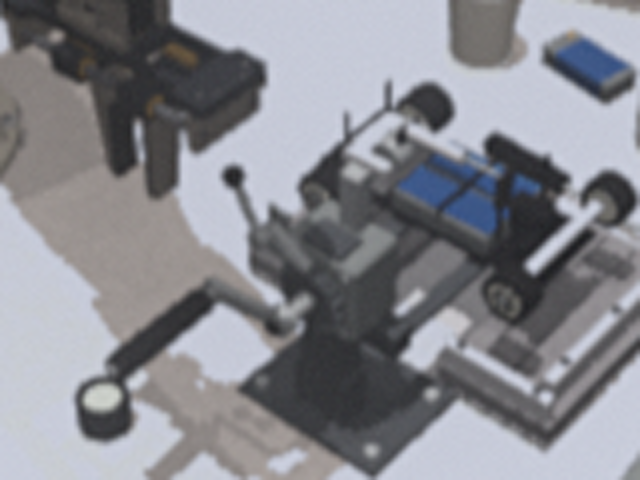

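Lever is right over: the ball is at full px (228.5,174) against an expected (228.9,173.3). Grip centre z ≈ 0.1445. Descending to it.

>>> drive_tool(
  deltas="0 0 0.04 0 0; 0 0 0.08 0 0; 0 0 0.12 0 0; 0 0 0.15 0 0; 0 0 0.174 0 0",
)

```text
time: 5.68
position: [0.4786, -0.1434, 0.1319]
eef_rot: [-0.001, 0.732, 0.681, -0.0]
wrist_force: [-0.4, -1.3, 0.3]
opening: 0.898
grasp_force: 0.0
```

>>> drive_tool(
  deltas="0 0 0 0 0; 0 0 0 0 255; 0 0 0 0 255; 0 0 0 0 255; 0 0 0 0 255",
  newtons=25,
)

```text
time: 6.3
position: [0.4788, -0.1448, 0.1341]
eef_rot: [0.0, 0.732, 0.681, 0.0]
wrist_force: [1.1, 0.3, -0.9]
opening: 0.589
grasp_force: 0.0
```

>>> drive_tool(
  deltas="0 0 0 0 255; 0 0 0 0 255; 0 0 0 0 255; 0 0 0 0 255",
)

```text
time: 6.8
position: [0.4782, -0.1447, 0.1334]
eef_rot: [-0.0, 0.732, 0.681, -0.0]
wrist_force: [-2.7, 0.4, 0.7]
opening: 0.254
grasp_force: 25.0
```

>>> drive_tool(
  deltas="0 -0.0005 -0.005 0 255; 0 -0.0007 -0.010 0 255; 0 -0.0007 -0.014 0 255; 0 -0.0005 -0.018 0 255; 0 0 -0.021 0 255",
)

```text
time: 7.42
position: [0.4779, -0.1447, 0.1547]
eef_rot: [-0.0, 0.732, 0.681, -0.0]
wrist_force: [-5.4, -1.5, -2.4]
opening: 0.251
grasp_force: 25.0
```

>>> drive_tool(
  deltas="0 0.0006 -0.0034 0 255; 0 0.0006 -0.0034 0 255; 0 0.0006 -0.0034 0 255",
)

```text
time: 7.8
position: [0.4785, -0.1447, 0.158]
eef_rot: [-0.0, 0.732, 0.681, -0.0]
wrist_force: [-5.3, -1.2, -2.7]
opening: 0.253
grasp_force: 25.0
```

```bash
python3 - <<'E'
from h import *
s=snap('scene','s4.png');t=snap('top','t4.png');print(ctrl.observe()['wrist_force'],ctrl.observe()['position'])
a=cv2.imread('pics/s4.png')[130:250,170:330];b=cv2.imread('pics/t4.png')[140:260,190:350]
cv2.imwrite('pics/s4c.png',cv2.resize(np.hstack([a,b]),None,fx=2.5,fy=2.5,interpolation=cv2.INTER_CUBIC))
E
```

```text
[-6.01479964 -1.43701394 -2.04882132] [ 0.47850817 -0.14467476  0.15797429]
```

View pics/s4c.png

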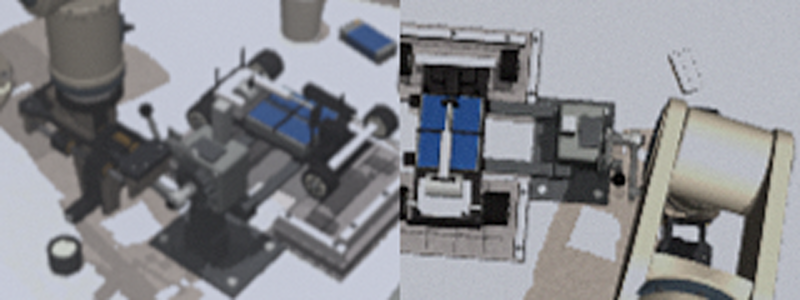

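Pawl isn't clearly visible behind the hand. I'll raise slightly more for margin, ease the radial offset, and tabulate the circle.

>>> drive_tool(
  deltas="0 -0.0015 -0.002 0 255; 0 -0.0004 -0.0048 0 255; 0 -0.0004 -0.0048 0 255",
)

```text
time: 8.28
position: [0.4793, -0.1447, 0.1632]
eef_rot: [0.0, 0.732, 0.681, 0.0]
wrist_force: [-0.8, 0.7, -2.4]
opening: 0.256
grasp_force: 25.0
```

```bash
python3 - <<'E'
import numpy as np
f=-.27
while f<6.4:
    p=f+.08*np.arange(1,6);y=-.07*(np.cos(p)-np.cos(f));z=.07*(np.sin(p)-np.sin(f))
    print(round(f,2),'; '.join(f'0 {a:.4f} {b:.4f} 0 255' for a,b in zip(y,z)));f+=.4
E
```

```text
-0.27 0 -0.0013 0.0055 0 255; 0 -0.0021 0.0110 0 255; 0 -0.0025 0.0166 0 255; 0 -0.0024 0.0222 0 255; 0 -0.0019 0.0277 0 255
0.13 0 0.0009 0.0055 0 255; 0 0.0023 0.0109 0 255; 0 0.0041 0.0162 0 255; 0 0.0064 0.0214 0 255; 0 0.0090 0.0263 0 255
0.53 0 0.0030 0.0047 0 255; 0 0.0064 0.0092 0 255; 0 0.0101 0.0133 0 255; 0 0.0142 0.0172 0 255; 0 0.0185 0.0207 0 255
0.93 0 0.0046 0.0032 0 255; 0 0.0095 0.0060 0 255; 0 0.0145 0.0083 0 255; 0 0.0198 0.0103 0 255; 0 0.0252 0.0119 0 255
1.33 0 0.0055 0.0011 0 255; 0 0.0110 0.0018 0 255; 0 0.0166 0.0020 0 255; 0 0.0222 0.0018 0 255; 0 0.0278 0.0011 0 255
1.73 0 0.0055 -0.0011 0 255; 0 0.0109 -0.0027 0 255; 0 0.0161 -0.0046 0 255; 0 0.0212 -0.0070 0 255; 0 0.0260 -0.0098 0 255
2.13 0 0.0046 -0.0032 0 255; 0 0.0090 -0.0067 0 255; 0 0.0130 -0.0105 0 255; 0 0.0168 -0.0147 0 255; 0 0.0202 -0.0191 0 255
2.53 0 0.0030 -0.0047 0 255; 0 0.0057 -0.0096 0 255; 0 0.0079 -0.0148 0 255; 0 0.0097 -0.0201 0 255; 0 0.0111 -0.0255 0 255
2.93 0 0.0010 -0.0055 0 255; 0 0.0015 -0.0111 0 255; 0 0.0015 -0.0167 0 255; 0 0.0012 -0.0223 0 255; 0 0.0003 -0.0278 0 255
3.3
[... 305 characters left out ...]
255; 0 -0.0150 -0.0075 0 255; 0 -0.0203 -0.0091 0 255; 0 -0.0258 -0.0104 0 255
4.53 0 -0.0055 -0.0008 0 255; 0 -0.0111 -0.0011 0 255; 0 -0.0167 -0.0010 0 255; 0 -0.0223 -0.0005 0 255; 0 -0.0278 0.0005 0 255
4.93 0 -0.0054 0.0014 0 255; 0 -0.0107 0.0033 0 255; 0 -0.0158 0.0056 0 255; 0 -0.0207 0.0082 0 255; 0 -0.0254 0.0113 0 255
5.33 0 -0.0044 0.0034 0 255; 0 -0.0086 0.0072 0 255; 0 -0.0124 0.0113 0 255; 0 -0.0159 0.0156 0 255; 0 -0.0190 0.0203 0 255
5.73 0 -0.0027 0.0049 0 255; 0 -0.0051 0.0100 0 255; 0 -0.0070 0.0152 0 255; 0 -0.0085 0.0206 0 255; 0 -0.0096 0.0261 0 255
6.13 0 -0.0006 0.0056 0 255; 0 -0.0008 0.0112 0 255; 0 -0.0006 0.0168 0 255; 0 0.0002 0.0223 0 255; 0 0.0013 0.0278 0 255
```

Radial force is gone and the hand carries 2.4 N. Now letting down, one call at first.

>>> drive_tool(
  deltas="0 -0.0013 0.0055 0 255; 0 -0.0021 0.0110 0 255; 0 -0.0025 0.0166 0 255; 0 -0.0024 0.0222 0 255; 0 -0.0019 0.0277 0 255",
)

```text
time: 8.9
position: [0.4775, -0.1445, 0.1348]
eef_rot: [0.0, 0.732, 0.681, 0.0]
wrist_force: [3.6, 1.7, -1.7]
opening: 0.249
grasp_force: 25.0
```

>>> drive_tool(
  deltas="0 0.0009 0.0055 0 255; 0 0.0023 0.0109 0 255",
)

```text
time: 9.15
position: [0.4799, -0.1447, 0.1241]
eef_rot: [0.0, 0.732, 0.681, 0.0]
wrist_force: [4.5, 2.6, -1.5]
opening: 0.251
grasp_force: 25.0
```

Load still on the hand past the start angle, so the pawl is out. Continuing.

>>> drive_tool(
  deltas="0 0.0021 0.0053 0 255; 0 0.0048 0.0105 0 255; 0 0.0077 0.0154 0 255",
)

```text
time: 9.52
position: [0.4871, -0.1453, 0.1085]
eef_rot: [0.0, 0.732, 0.681, 0.0]
wrist_force: [3.6, 3.0, -1.9]
opening: 0.25
grasp_force: 25.0
```

>>> drive_tool(
  deltas="0 0.0030 0.0047 0 255; 0 0.0064 0.0092 0 255; 0 0.0101 0.0133 0 255; 0 0.0142 0.0172 0 255; 0 0.0185 0.0207 0 255",
)

```text
time: 10.15
position: [0.506, -0.1467, 0.088]
eef_rot: [0.0, 0.732, 0.681, 0.0]
wrist_force: [4.8, 3.6, 1.0]
opening: 0.256
grasp_force: 25.0
```

>>> drive_tool(
  deltas="0 0.0046 0.0032 0 255; 0 0.0095 0.0060 0 255; 0 0.0145 0.0083 0 255; 0 0.0198 0.0103 0 255; 0 0.0252 0.0119 0 255",
)

```text
time: 10.78
position: [0.5315, -0.1485, 0.0765]
eef_rot: [0.001, 0.732, 0.681, 0.0]
wrist_force: [3.4, 3.1, 4.0]
opening: 0.255
grasp_force: 25.0
```

>>> drive_tool(
  deltas="0.0005 0.0055 0.0007 0 255; 0.001 0.0110 0.0010 0 255; 0.001 0.0166 0.0010 0 255; 0.001 0.0222 0.0008 0 255; 0.001 0.0278 0.0001 0 255",
)

```text
time: 11.4
position: [0.5583, -0.1503, 0.076]
eef_rot: [0.0, 0.732, 0.681, -0.001]
wrist_force: [1.2, -4.1, 0.3]
opening: 0.251
grasp_force: 25.0
```

>>> drive_tool(
  deltas="0 0.0055 -0.0011 0 255; 0 0.0109 -0.0027 0 255; 0 0.0161 -0.0046 0 255; 0 0.0212 -0.0070 0 255; 0 0.0260 -0.0098 0 255",
)

```text
time: 12.02
position: [0.5842, -0.1523, 0.0859]
eef_rot: [0.0, 0.732, 0.681, -0.001]
wrist_force: [1.5, -4.0, 0.8]
opening: 0.257
grasp_force: 25.0
```

>>> drive_tool(
  deltas="0 0.0046 -0.0032 0 255; 0 0.0090 -0.0067 0 255; 0 0.0130 -0.0105 0 255; 0 0.0168 -0.0147 0 255; 0 0.0202 -0.0191 0 255",
)

```text
time: 12.65
position: [0.6042, -0.1538, 0.105]
eef_rot: [0.0, 0.732, 0.681, -0.001]
wrist_force: [0.5, -5.5, 1.4]
opening: 0.251
grasp_force: 25.0
```

>>> drive_tool(
  deltas="-0.0005 0.0030 -0.0047 0 255; -0.0006 0.0057 -0.0096 0 255; -0.0006 0.0079 -0.0148 0 255; -0.0006 0.0097 -0.0201 0 255; -0.0006 0.0111 -0.0255 0 255",
)

```text
time: 13.28
position: [0.6153, -0.1546, 0.1308]
eef_rot: [0.0, 0.732, 0.681, -0.0]
wrist_force: [0.9, -4.9, 1.0]
opening: 0.249
grasp_force: 25.0
```

>>> drive_tool(
  deltas="0 0.0010 -0.0055 0 255; 0 0.0015 -0.0111 0 255; 0 0.0015 -0.0167 0 255; 0 0.0012 -0.0223 0 255; 0 0.0003 -0.0278 0 255",
)

```text
time: 13.9
position: [0.6154, -0.1547, 0.1586]
eef_rot: [0.0, 0.732, 0.681, -0.001]
wrist_force: [-0.4, -4.9, 1.8]
opening: 0.252
grasp_force: 25.0
```

>>> drive_tool(
  deltas="0 -0.0013 -0.0055 0 255; 0 -0.0030 -0.0108 0 255; 0 -0.0051 -0.0160 0 255; 0 -0.0076 -0.0210 0 255; 0 -0.0105 -0.0257 0 255",
)

```text
time: 14.52
position: [0.6047, -0.1539, 0.1843]
eef_rot: [0.0, 0.732, 0.681, -0.001]
wrist_force: [-1.0, -5.3, 2.0]
opening: 0.251
grasp_force: 25.0
```

>>> drive_tool(
  deltas="0 -0.0033 -0.0045 0 255; 0 -0.0069 -0.0088 0 255; 0 -0.0109 -0.0127 0 255; 0 -0.0152 -0.0163 0 255; 0 -0.0197 -0.0196 0 255",
)

```text
time: 15.15
position: [0.5848, -0.1524, 0.2038]
eef_rot: [-0.0, 0.732, 0.681, -0.001]
wrist_force: [-0.7, -4.9, 3.2]
opening: 0.251
grasp_force: 25.0
```

>>> drive_tool(
  deltas="0 -0.0048 -0.0029 0 255; 0 -0.0098 -0.0054 0 255; 0 -0.0150 -0.0075 0 255; 0 -0.0203 -0.0091 0 255; 0 -0.0258 -0.0104 0 255",
)

```text
time: 15.78
position: [0.5587, -0.1505, 0.2141]
eef_rot: [-0.0, 0.732, 0.681, -0.001]
wrist_force: [-3.0, -4.4, 3.2]
opening: 0.254
grasp_force: 25.0
```

>>> drive_tool(
  deltas="0 -0.0055 -0.0008 0 255; 0 -0.0111 -0.0011 0 255; 0 -0.0167 -0.0010 0 255; 0 -0.0223 -0.0005 0 255; 0 -0.0278 0.0005 0 255",
)

```text
time: 16.4
position: [0.5305, -0.1483, 0.2132]
eef_rot: [-0.001, 0.732, 0.681, -0.001]
wrist_force: [-3.9, -5.2, 1.5]
opening: 0.254
grasp_force: 25.0
```

>>> drive_tool(
  deltas="0 -0.0054 0.0014 0 255; 0 -0.0107 0.0033 0 255; 0 -0.0158 0.0056 0 255; 0 -0.0207 0.0082 0 255; 0 -0.0254 0.0113 0 255",
)

```text
time: 17.02
position: [0.5053, -0.1464, 0.2017]
eef_rot: [-0.001, 0.732, 0.681, -0.001]
wrist_force: [-1.4, -4.8, 0.2]
opening: 0.251
grasp_force: 25.0
```

>>> drive_tool(
  deltas="0 -0.0044 0.0034 0 255; 0 -0.0086 0.0072 0 255; 0 -0.0124 0.0113 0 255; 0 -0.0159 0.0156 0 255; 0 -0.0190 0.0203 0 255",
)

```text
time: 17.65
position: [0.4867, -0.145, 0.1813]
eef_rot: [-0.001, 0.732, 0.681, -0.001]
wrist_force: [-1.5, -5.9, -1.6]
opening: 0.257
grasp_force: 25.0
```

>>> drive_tool(
  deltas="0 -0.0027 0.0049 0 255; 0 -0.0051 0.0100 0 255; 0 -0.0070 0.0152 0 255; 0 -0.0085 0.0206 0 255; 0 -0.0096 0.0261 0 255",
)

```text
time: 18.27
position: [0.4774, -0.1442, 0.1553]
eef_rot: [-0.001, 0.732, 0.681, -0.001]
wrist_force: [-0.2, -3.9, -1.3]
opening: 0.256
grasp_force: 25.0
```

>>> drive_tool(
  deltas="0 -0.0006 0.0056 0 255; 0 -0.0008 0.0112 0 255; 0 -0.0007 0.0140 0 255; 0 -0.0007 0.0140 0 255",
)

```text
time: 18.77
position: [0.4769, -0.1442, 0.1413]
eef_rot: [-0.001, 0.732, 0.681, -0.001]
wrist_force: [-0.6, -5.5, -1.8]
opening: 0.25
grasp_force: 25.0
```

>>> drive_tool(
  deltas="0 0 0.003 0 255; 0 0.0002 0.005 0 255; 0 0.0002 0.005 0 255",
)

```text
time: 19.15
position: [0.4774, -0.1443, 0.1372]
eef_rot: [-0.0, 0.732, 0.681, -0.0]
wrist_force: [-4.0, -4.3, 7.6]
opening: 0.25
grasp_force: 25.0
```

>>> drive_tool(
  deltas="0 0 0.001 0 255; 0 0.0002 0.002 0 255; 0 0.0002 0.003 0 255; 0 0.0002 0.003 0 255",
)

```text
time: 19.65
position: [0.4778, -0.1445, 0.1353]
eef_rot: [0.0, 0.732, 0.681, -0.0]
wrist_force: [-7.2, -3.7, 19.9]
opening: 0.253
grasp_force: 25.0
```

Bottom stop felt at 20 N. Easing off, letting go, rising and looking.

>>> drive_tool(
  deltas="0 0 -0.0025 0 255; 0 0 -0.0025 0 0; 0 0 -0.0025 0 0; 0 0 -0.0025 0 0; 0 0 -0.0025 0 0",
)

```text
time: 20.27
position: [0.4779, -0.144, 0.1361]
eef_rot: [-0.0, 0.732, 0.681, -0.0]
wrist_force: [0.7, -0.5, 0.2]
opening: 0.665
grasp_force: 0.0
```

>>> drive_tool(
  deltas="0 0 0 0 0; 0 0 -0.05 0 0; 0 0 -0.10 0 0; 0 0 -0.16 0 0; 0 0 -0.20 0 0",
)

```text
time: 20.9
position: [0.4784, -0.1443, 0.3392]
eef_rot: [0.001, 0.732, 0.681, 0.001]
wrist_force: [0.8, -0.5, -0.2]
opening: 0.998
grasp_force: 0.0
```

```bash
python3 - <<'E'
from h import *
s=snap('scene','s5.png');t=snap('top','t5.png');np.savez('t5.npz',**t);np.savez('s5.npz',**s);print(ctrl.observe()['position'],ctrl.observe()['opening'],ctrl.observe()['time'])
a=cv2.imread('pics/s5.png')[130:250,170:350];b=cv2.imread('pics/t5.png')[140:260,160:280]
cv2.imwrite('pics/s5c.png',cv2.resize(np.hstack([a,b]),None,fx=2.65,fy=2.65,interpolation=cv2.INTER_CUBIC))
E
```

```text
[ 0.47997221 -0.1447948   0.3410407 ] 0.9943813716255383 21.0
```

View pics/s5c.png

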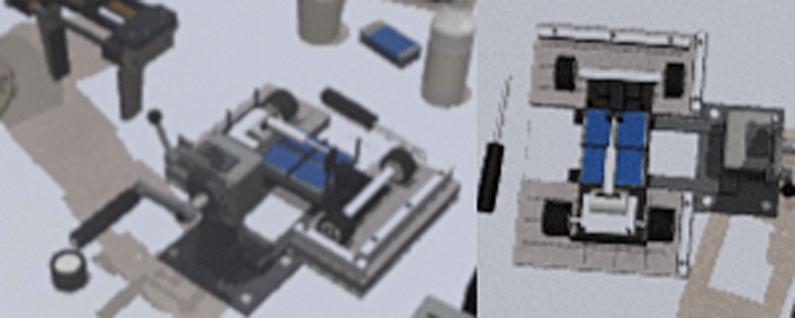

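The car stands on the board (wheels at top px about (194,168), (234,170), (190,222), (229,224)) and the crank is at rest. Now measuring the car.

```bash
cat > car.py <<'E'
from h import *
O=np.array([.557,-.0145]);c,s_=np.cos(np.radians(-4.15)),np.sin(np.radians(-4.15));B=np.array([[c,s_],[-s_,c]])
def lift(p): return (np.asarray(p)[...,:2]-O)@B.T
def car(s):
    px=s['pixels'].max(-1);P=None;out=[]
    W=world(s);L=lift(W)*1000;z=W[...,2]*1000
    v,u=np.mgrid[:384,:512];
    for x0 in(100,-100):
        for y0 in(240,90):
            m=(abs(L[...,0]-x0)<50)&(abs(L[...,1]-y0)<38)&(px<55)&(z>45)&(z<90)
            n,l,st,ce=cv2.connectedComponentsWithStats(m.astype(np.uint8));k=1+st[1:,4].argmax();mm=l==k
            q=lift(plane(s,u[mm],v[mm],.068))*1000;r=cv2.minAreaRect(q.astype(np.float32))
            out.append((q.min(0)+q.max(0))/2);print('tyre',mm.sum(),out[-1].round(1),np.round(np.ptp(q,axis=0)))
    o=np.array(out);f=(o[0]+o[1])/2;r=(o[2]+o[3])/2;print('centre',(f+r)/2,'yaw deg',np.degrees(np.arctan2(*(f-r)[::-1])),'base',np.linalg.norm(f-r))
if __name__=='__main__': car(dict(np.load('t5.npz')))
E
python3 car.py
```

```text
tyre 79 [ 91.2 243.6] [43. 25.]
tyre 81 [93.1 99. ] [41. 23.]
tyre 136 [-103.6  227.4] [48. 51.]
tyre 127 [-102.8  105. ] [49. 43.]
centre [ -5.52470374 168.71973769] yaw deg 1.4970430671351371 base 195.41769225289704
```

>>> drive_tool(
  deltas="0.055 0.01 0 0 110; 0.11 0.02 0 0 110; 0.165 0.03 0 0 110; 0.22 0.04 0 0 110; 0.275 0.05 0 0 110",
)

```text
time: 21.62
position: [0.5475, 0.1282, 0.3352]
eef_rot: [-0.0, 0.732, 0.681, -0.001]
wrist_force: [1.2, 0.3, -0.4]
opening: 0.572
grasp_force: 0.0
```

>>> drive_tool(
  deltas="0.055 0.01 0 0 110; 0.105 0.0136 0 0 110; 0.105 0.0136 0.06 0 110; 0.105 0.0136 0.12 0 110; 0.105 0.0136 0.17 0 110",
)

```text
time: 22.25
position: [0.5674, 0.23, 0.1629]
eef_rot: [-0.0, 0.732, 0.681, -0.001]
wrist_force: [0.9, -0.2, -0.2]
opening: 0.571
grasp_force: 0.0
```

>>> drive_tool(
  deltas="0 0 0.05 0 110; 0 0 0.095 0 110; 0 0 0.115 0 110; 0 0 0.115 0 110",
)

```text
time: 22.75
position: [0.5679, 0.2298, 0.05]
eef_rot: [-0.001, 0.732, 0.681, -0.001]
wrist_force: [-0.4, -0.5, -0.0]
opening: 0.567
grasp_force: 0.0
```

>>> drive_tool(
  deltas="-0.008 0 0 0 110; -0.014 0 0 0 110; -0.018 0 0 0 110; -0.022 0 0 0 110; -0.025 0 0 0 110",
)

```text
time: 23.38
position: [0.5677, 0.2057, 0.0519]
eef_rot: [0.0, 0.732, 0.681, 0.001]
wrist_force: [0.6, 3.5, 2.5]
opening: 0.567
grasp_force: 2.2
```

>>> drive_tool(
  deltas="-0.001 0 0 0 110; -0.002 0 0 0 110; -0.003 0 0 0 110; -0.003 0 0 0 110",
)

```text
time: 23.88
position: [0.567, 0.2023, 0.0513]
eef_rot: [0.0, 0.732, 0.681, 0.0]
wrist_force: [0.3, 3.9, 2.6]
opening: 0.565
grasp_force: 2.1
```

>>> drive_tool(
  deltas="-0.001 0 0 0 110; -0.002 0 0 0 110; -0.002 0 0 0 110",
)

```text
time: 24.25
position: [0.5665, 0.2001, 0.0512]
eef_rot: [-0.0, 0.732, 0.681, -0.0]
wrist_force: [0.4, 3.4, 3.1]
opening: 0.571
grasp_force: 2.0
```

>>> drive_tool(
  deltas="-0.001 0 0 0 110; -0.002 0 0 0 110; -0.002 0 0 0 110",
)

```text
time: 24.62
position: [0.5663, 0.1981, 0.0512]
eef_rot: [-0.0, 0.732, 0.681, -0.0]
wrist_force: [0.4, 4.2, 2.8]
opening: 0.566
grasp_force: 1.9
```

>>> drive_tool(
  deltas="-0.001 0 0 0 110; -0.002 0 0 0 110; -0.002 0 0 0 110",
)

```text
time: 25.0
position: [0.5665, 0.1965, 0.0513]
eef_rot: [-0.0, 0.732, 0.681, 0.0]
wrist_force: [1.3, 7.2, 1.2]
opening: 0.566
grasp_force: 3.0
```

>>> drive_tool(
  deltas="-0.001 0 0 0 110; -0.0015 0 0 0 110; -0.0015 0 0 0 110",
)

```text
time: 25.38
position: [0.5665, 0.1964, 0.0513]
eef_rot: [-0.001, 0.733, 0.681, 0.001]
wrist_force: [0.1, 13.0, 0.2]
opening: 0.572
grasp_force: 6.5
```

Side stops reached at 13 N. Backing off, rising and going round to the rear bumper with a 90° turn.

>>> drive_tool(
  deltas="0.02 0 0 0 110; 0.03 0 -0.03 0 110; 0.03 0 -0.085 0 110; 0.03 0 -0.14 0 110; 0.01 -0.05 -0.14 10 110",
)

```text
time: 26.0
position: [0.5215, 0.2101, 0.1956]
eef_rot: [0.002, 0.79, 0.614, 0.004]
wrist_force: [-0.0, -0.6, -0.2]
opening: 0.569
grasp_force: 0.0
```

```bash
python3 - <<'E'
from car import *
s=snap('top','t6.png');car(s);o=ctrl.observe();print(o['position'],lift(o['position']),o['eef_rot'],o['joint_positions'].round(2))
E
```

```text
tyre 43 [100.2 230.9] [22. 25.]
tyre 84 [90.6 87. ] [41. 24.]
tyre 60 [-97.8 229.4] [36. 30.]
tyre 123 [-101.6   92.9] [42. 35.]
centre [ -2.13899266 160.0540655 ] yaw deg -0.6254518284931925 base 195.07513522073776
[0.51046087 0.20613182 0.19151927] [-0.06238375  0.21668538] [-2.46274693e-04  7.93017733e-01  6.09193206e-01 -2.54007226e-03] [ 0.38  0.27  1.82 -0.    1.05  0.64]
```

>>> drive_tool(
  deltas="-0.02 -0.03 0 10 110; -0.04 -0.06 0 20 110; -0.06 -0.08 0 30 110; -0.074 -0.0915 0 40 110; -0.074 -0.0915 0 50 110",
)

```text
time: 26.68
position: [0.4084, 0.158, 0.1907]
eef_rot: [0.001, 0.975, 0.221, -0.001]
wrist_force: [-0.2, -0.3, 0.1]
opening: 0.566
grasp_force: 0.0
```

>>> drive_tool(
  deltas="0 0 0 10 110; 0 0 0 20 110; 0 0 0 30 110; 0 0 0 30 110",
)

```text
time: 27.18
position: [0.4097, 0.1587, 0.1908]
eef_rot: [0.001, 0.999, -0.035, -0.001]
wrist_force: [0.2, 0.3, -1.1]
opening: 0.57
grasp_force: 0.0
```

```bash
python3 - <<'E'
from car import *
o=ctrl.observe();print(o['position'],lift(o['position']),o['eef_rot'],o['joint_positions'].round(2))
E
```

```text
[0.40971277 0.15871684 0.19076756] [-0.15943637  0.1621038 ] [ 7.33781515e-04  9.99380596e-01 -3.51755476e-02 -7.53396553e-04] [ 0.37  0.1   2.04 -0.    1.    2.01]
```

>>> drive_tool(
  deltas="-0.006 0 0.05 0 110; -0.006 0 0.10 0 110; -0.006 0 0.139 0 110; -0.006 0 0.139 0 110",
)

```text
time: 27.68
position: [0.4019, 0.1585, 0.0501]
eef_rot: [0.001, 0.999, -0.034, -0.003]
wrist_force: [-0.5, -0.8, -0.3]
opening: 0.571
grasp_force: 0.0
```

>>> drive_tool(
  deltas="0.008 0 0 0 110; 0.016 0 0 0 110; 0.022 0 0 0 110; 0.028 0 0 0 110; 0.034 0 0 0 110",
)

```text
time: 28.3
position: [0.4383, 0.1569, 0.0525]
eef_rot: [0.0, 0.999, -0.036, -0.0]
wrist_force: [-1.9, 0.3, 1.6]
opening: 0.565
grasp_force: 1.0
```

>>> drive_tool(
  deltas="0.003 0 0 0 110; 0.006 0 0 0 110; 0.008 0 0 0 110; 0.008 0 0 0 110",
)

```text
time: 28.8
position: [0.4465, 0.1564, 0.0523]
eef_rot: [-0.0, 0.999, -0.036, 0.0]
wrist_force: [-0.4, -0.0, -0.6]
opening: 0.57
grasp_force: 0.2
```

>>> drive_tool(
  deltas="0.0015 0 0 0 110; 0.003 0 0 0 110; 0.003 0 0 0 110",
)

```text
time: 29.18
position: [0.4493, 0.1562, 0.0523]
eef_rot: [0.0, 0.999, -0.036, 0.0]
wrist_force: [0.1, -0.6, -1.0]
opening: 0.569
grasp_force: 0.4
```

>>> drive_tool(
  deltas="0.0015 0 0 0 110; 0.003 0 0 0 110; 0.003 0 0 0 110",
)

```text
time: 29.55
position: [0.4524, 0.1559, 0.0523]
eef_rot: [0.0, 0.999, -0.036, 0.0]
wrist_force: [0.3, -0.0, -0.8]
opening: 0.572
grasp_force: 0.4
```

>>> drive_tool(
  deltas="0.001 0 0 0 110; 0.002 0 0 0 110; 0.002 0 0 0 110",
)

```text
time: 29.92
position: [0.4535, 0.1558, 0.0522]
eef_rot: [0.0, 0.999, -0.036, -0.001]
wrist_force: [-4.6, 1.4, 2.3]
opening: 0.568
grasp_force: 2.3
```

>>> drive_tool(
  deltas="0.001 0 0 0 110; 0.002 0 0 0 110; 0.002 0 0 0 110",
)

```text
time: 30.3
position: [0.4536, 0.1556, 0.052]
eef_rot: [0.0, 0.999, -0.037, -0.002]
wrist_force: [-10.6, 4.4, 7.8]
opening: 0.566
grasp_force: 5.6
```

```bash
python3 - <<'E'
from car import *
s=snap('top','t7.png');car(s);o=ctrl.observe();print(o['wrist_force'],lift(o['position']))
E
```

```text
tyre 84 [115.8 230.9] [41. 25.]
tyre 80 [115.5  86.9] [41. 24.]Traceback (most recent call last):
  File "<stdin>", line 2, in <module>
  File "car.py", line 11, in car
    n,l,st,ce=cv2.connectedComponentsWithStats(m.astype(np.uint8));k=1+st[1:,4].argmax();mm=l==k
                                                                       ~~~~~~~~~~~~~~~^^
ValueError: attempt to get argmax of an empty sequence
```

Front stop reached at 10 N, with both front tyres level. Retreating and checking.

>>> drive_tool(
  deltas="-0.004 0 0 0 110; -0.015 0 0 0 110; -0.03 0 0 0 110; -0.04 0 -0.04 0 110; -0.04 0 -0.10 0 110",
)

```text
time: 30.98
position: [0.4134, 0.158, 0.1519]
eef_rot: [0.001, 0.999, -0.036, -0.002]
wrist_force: [2.3, -0.3, -0.2]
opening: 0.571
grasp_force: 0.0
```

>>> drive_tool(
  deltas="-0.02 0.02 -0.06 0 110; -0.04 0.06 -0.12 0 110; -0.06 0.10 -0.16 0 110; -0.06 0.15 -0.16 0 110; -0.06 0.2 -0.16 0 110",
)

```text
time: 31.6
position: [0.3412, -0.0378, 0.3133]
eef_rot: [0.0, 0.999, -0.036, 0.002]
wrist_force: [0.5, -0.0, 0.7]
opening: 0.572
grasp_force: 0.0
```

```bash
python3 - <<'E'
from car import *
s=snap('top','t8.png');t=snap('scene','s8.png');o=ctrl.observe();print(o['position'],o['time'])
a=cv2.imread('pics/s8.png')[130:270,170:350];b=cv2.imread('pics/t8.png')[135:275,150:330]
cv2.imwrite('pics/s8c.png',cv2.resize(np.hstack([a,b]),None,fx=2.2,fy=2.2,interpolation=cv2.INTER_CUBIC))
car(s)
E
```

```text
[ 0.34074058 -0.04008535  0.31235427] 31.7
tyre 87 [116.6 232.7] [43. 29.]
tyre 80 [115.5  86.9] [41. 24.]
tyre 122 [-78.6 224.2] [48. 40.]
tyre 142 [-78.5  99.9] [50. 51.]
centre [ 18.74113109 160.91277776] yaw deg -0.6704161876520918 base 194.60396662667327
```

View pics/s8c.png

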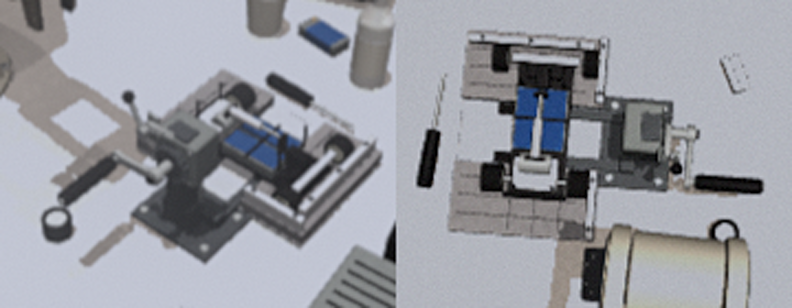

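The final picture shows the car square against the front stop, right tyres against the side stops (inner edges at y ≈ 75 mm), the crank at rest and nothing else disturbed.

```bash
python3 -c "
from bench import ctrl
print(ctrl.finish_job())"
```

```text
the job is handed in; nothing more can be done
None
```

The forks are right down and the car stands on the board against the side and front stops, to about 1 mm by camera, with the arm clear; I handed the job in at about 32 s, and it returned no verdict.

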